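# Feel the clamp gap with a tapered feeler blade

### The job

The cartridge clamp's gap needs checking: take the flat tapered feeler gauge (the one with the rectangular handle) up out of its stand and slide its blade, upright, straight down between the two upright jaw plates until it drags snugly on both of them, then stop and keep holding it there. Do not force it any further, and leave the round-headed pin gauge and everything else on the bench alone; finish with the gauge still in the gripper at that depth, without letting go.

Things in the scene. Friction and masses are not known exactly. Their poses are not given: they have to be found in the camera images.
- gauge_grip (a point): Centre of the feeler gauge's handle: a ridged aluminium block 16 mm thick (local x) x 40 mm wide (y) x 45 mm tall (z, up), 22.5 mm above and below this point. The gauge (about 120 g) starts upright in either one of the stand's two slots, handle underside on the stand's top; lifting it 90 mm clears the stand. Pinch it across the 16 mm.
- gauge_tip (a point): Middle of the lower end of the gauge's steel blade, 107.5 mm straight below gauge_grip. The blade hangs under the handle, 26 mm wide (y) and 85 mm long: a 20 mm straight shank 7.2 mm thick (x), then 65 mm of even taper, on both faces, from 7.2 mm to 2 mm at the tip.
- gauge: The same feeler gauge; origin at the middle of the handle's underside (22.5 mm below gauge_grip), same axes. Given for the rules; aim at gauge_grip.
- stand: Grey plastic block 62 mm (x) x 170 mm (y) x 92 mm tall, fixed, origin at the centre of its underside. Two slots from above at y = -45 and +45 mm, 14 mm (x) x 34 mm (y), 88.5 mm deep: one holds the feeler gauge, the other the pin gauge. Place and yaw vary; it may be left or right of the clamp.
- pin_gauge: Bystander in the stand's other slot: a round 10 mm pin with a round aluminium head (38 mm flange, 25 mm knob, 40 mm tall). Origin at the flange underside. Not to be touched.
- gaphead: Base of the cartridge clamp, grey, 170 mm (x) x 100 mm (y), fixed, origin at the centre of its underside; place and yaw vary. A slide on it floats up to 7 mm either way along x against a soft spring (0.15 N/mm) and carries both jaws, so the jaws centre themselves on a blade a few mm off.
- gap_mouth (a point): Point between the jaw plates (within 1 mm of the gap's middle), 100 mm above the bench, where the parallel gap begins. x points across the gap (blade thickness), y along it (blade width), z up. Above it 45 degree lips flare 9 mm up and 8 mm out on each side; nothing stands higher. Below it the gap is 70 mm deep.
- jaw_set: Steel jaw plate on the clamp's robot side at yaw 0 (-x side of the gap), 6 mm thick, 50 mm along y, 70 mm tall, set by a screw on the floating slide, does not give way. Origin on its gap face, at the bench's height.
- jaw_sprung: The facing plate (+x side), same size; gives way along +x against a spring of 8 N/mm. Origin on its gap face, at bench height. The free gap is set anew each time, 3.5 to 5.5 mm: the blade begins to drag 19 to 44 mm below gap_mouth, then the squeeze grows about 0.6 N per mm of depth, and the upward drag on the gauge is about equal to the squeeze. Snug is about 5 N of drag.
- cartridge_a: Bystander: loose grey test cartridge 45 x 55 x 42 mm; origin at its underside.
- cartridge_b: Bystander: another such cartridge.
- tip_box: Bystander: clear open box 85 x 120 x 50 mm; origin at its underside.
- tube_rack: Bystander: white rack 70 x 160 mm with capped tubes, 74 mm tall; origin at its underside.
- reagent: Bystander: amber jar, 54 mm wide, 120 mm tall; origin at its underside.
- slide_box: Bystander: white slide box 90 x 110 x 32 mm; origin at its underside.
Not all that is in view belongs to the job. What is shaped like the gauge but orange is not meant. What is shaped like the stand but turquoise is not meant.

How it is judged (in metres and radians):
On the way, in this order (a step that is already met when the one before it is completed fails the run):
1. the feeler gauge is held clear above its stand (height (world z) of gauge_tip above 0.097 m and contact force between the fingers and gauge above 2 N and contact force between gauge and stand below 0.1 N), for 0.1 s.
2. its blade tip is between the jaw plates, 8 mm or more down, in the gripper (z of gauge_tip in the frame of gap_mouth below -0.008 m and horizontal distance between gauge_tip and gap_mouth below 0.015 m and contact force between the fingers and gauge above 2 N and angle between gauge_grip's own z axis and vertical below 0.12 rad), for 0.1 s.
At the end, for the whole second after the job is handed in: The gripper still holds the gauge (more than 2 N on it), at rest and within 0.12 rad of upright and 0.15 rad of square to the jaws; the blade tip is 12 to 69 mm below the gap mouth and within 15 mm of its middle, and each jaw plate presses the blade with 1.2 to 11 N (contact force between gauge and jaw_set between 1.2 and 11 N and contact force between gauge and jaw_sprung between 1.2 and 11 N and z of gauge_tip in the frame of gap_mouth between -0.069 and -0.012 m and horizontal distance between gauge_tip and gap_mouth below 0.015 m and angle between the x axis of gauge_grip and the x axis of gap_mouth, either way round below 0.15 rad and linear speed of gauge below 0.01 m/s and contact force between gauge and stand below 0.1 N and contact force between the fingers and gauge above 2 N and angle between gauge_grip's own z axis and vertical below 0.12 rad); the arm keeps its last pose, push and grip.
It fails at once if the blade was forced: a jaw plate pressed with more than 22 N (contact force between gauge and jaw_set above 22 N or contact force between gauge and jaw_sprung above 22 N).
It fails at once if the pin gauge or another thing on the bench was disturbed (moved over 15 mm) (distance of any of pin_gauge, cartridge_a, cartridge_b, tip_box, tube_rack, reagent, slide_box from where it was at the start of the episode above 0.015 m).
It also fails if it takes over 42 s, if anything falls off the work surface, if the arm or the gripper's body presses on something with over 40 N, if the wrist force passes 120 N, or if a joint passes its speed limit or range.

### The arm

A 7-joint arm with a two-finger parallel gripper is mounted at the origin on the work surface. World frame = base frame: x ahead of the robot, y to its left, z up, the work surface at z = 0. Lengths are in m, angles in degrees, forces in N, time in s.
With the tool pointing down it reaches from about 0.425 to 0.875 m from the base axis. Payload 4.7 kg.
Tool frame: the origin (TCP) lies between the finger pads; the fingertips stand 14 mm ahead of it and the grasp point (between the pads) lies 5 mm behind it (env.tip_reach is the distance from the TCP to the fingertips, in m); z points along the fingers, y is the direction in which the jaws open and shut (so a half turn about z gives the same grasp; the last joint's range is limited). The gripper opens to 87 mm and grips with 3 to 60 N. Pads are 19 mm wide; open, the fingers measure 117 mm over their backs; the gripper's body (75 mm by 190 mm) begins 51 mm behind the grasp point.
Start: joints at [74.719, 18.392, -4.016, 83.108, 1.295, 78.541, -3.26], TCP at [0.18, -0.625, 0.237] pointing down, gripper open.
Joint ranges: [-163.93, 163.93], [-17.29, 119.83], [-79.2, 71.16], [3.27, 140.29], [-89.18, 269.18], [5.43, 117.66], [-154.24, 154.24]. Speed limits (degrees/s): [147.25, 147.25, 180, 180, 180, 180, 180].

### API

Orientations are given as [roll, pitch, yaw] about the fixed x, y, z axes, in that order (R = Rz(yaw) Ry(pitch) Rx(roll)).
In Python, from cell import env gives the robot as it stands. The module is installed in compiled form; this text tells all that it offers.
- The arm moves only by the shell command python3 -m pendant 'ROWS' [FORCE]. ROWS is JSON, a list of rows, each an object of numbers: "rx", "ry", "rz": the turn, a rotation vector about the tool's x, y, z in degrees; "tx", "ty", "tz": the shift along the tool's x, y, z in mm; "jaw": the finger opening in mm, from 0 to 87. In form: [{"rx": .., "ry": .., "rz": .., "tx": .., "ty": .., "tz": .., "jaw": ..}, ...]. A call has 1 to 20 rows; each row shifts and turns the commanded pose from where the row before left it, along the tool's axes as they then stand; what a row does not reach is not made up. A row lasts 1/12 s, in which the tool goes at most 41.7 mm and 7.16 degrees, less where a joint would pass 70% of its speed; a pose out of reach is approached as far as the arm can. A call with a gripper value outside its range is refused whole. The fingers move at their own pace and stop on an object; FORCE is the grip in N (left out, the last holds). Time passes only in rows, so rows that do not move let the fingers close. It gives the time, the measured TCP pose, the force and the opening at its end, in the units of the state.
- env.get_obs(): the state, without advancing time (a new reading comes with each control period).
- env.read_camera(name): name is "side" or "top" or "wrist"; returns a dict with "img" (480x640x3 uint8, red, green, blue), "range_z" (480x640 float32, m along the optical axis (not along the pixel's ray), 0 where there is no reading), "vertical_fov" (degrees; the focal length in pixels is half the picture's height over the tangent of half this angle, whatever the lens; pixels are square), "cx", "cy" (the principal point, pixels), "distortion" ([k1, k2, p1, p2, k3] as OpenCV has them; the pictures are not rectified), "world_to_cam" (4x4, takes a point from world to camera coordinates). Camera axes: x right, y up, looking along -z (the intrinsics and any distortion apply to the point x, -y, -z); pixel columns grow to the right and rows downward; lengths in m; the calibration is good to about 2 mm. A picture is of the moment at which its call begins.
- env.sign_off(): hands the job in, once; it reports no verdict.
The state is a dict: "time_s": time; "qpos": joint angles; "joint_velocities": joint speeds; "effort": joint torques, N m; "tool_pos": TCP position; "tool_rot": TCP orientation; "force": force on the tool from outside, world axes, zero at the start; "wrist_torque": the same for the moment, N m; "grip_width": finger opening in m.
Only numpy, scipy, OpenCV 4.12 (cv2) and the standard library are available. Lean on these libraries where they do the work, as an engineer would, in place of code of your own. Each camera call takes 0.05 s, during which the arm holds its last target.

## Working session

There is one attempt and no reset: what is moved stays moved. The work goes in short steps, Python scripts to look and compute and a shell command to move; the robot and the scene stay as the last step left them, time stands still between calls to the robot, and variables do not carry over. Pictures are saved under pics/ and viewed, and the job is handed in when it is done.

```bash
mkdir -p pics; ls
cat > h.py <<'E'
from cell import env
import numpy as np, cv2
def cam(n):
    c=env.read_camera(n); f=240/np.tan(np.radians(c['vertical_fov'])/2)
    c['K']=np.array([[f,0,c['cx']],[0,f,c['cy']],[0,0,1]]); c['D']=np.array(c['distortion'],float); c['inv']=np.linalg.inv(c['world_to_cam']); return c
def ray(c,uv):
    p=cv2.undistortPoints(np.array(uv,float).reshape(-1,1,2),c['K'],c['D']).reshape(-1,2)
    d=np.c_[p[:,0],-p[:,1],-np.ones(len(p))]
    return c['inv'][:3,3], d@c['inv'][:3,:3].T
def onz(c,uv,z):
    o,d=ray(c,uv); return o+d*((z-o[2])/d[:,2])[:,None]
def cloud(c):
    v,u=np.mgrid[0:480,0:640]; o,d=ray(c,np.c_[u.ravel(),v.ravel()])
    P=o+d*c['range_z'].ravel()[:,None]; P[c['range_z'].ravel()==0]=np.nan
    return P.reshape(480,640,3)
def proj(c,P):
    q=np.atleast_2d(P)@c['world_to_cam'][:3,:3].T+c['world_to_cam'][:3,3]
    q=q*[1,-1,-1]
    return cv2.projectPoints(q,np.zeros(3),np.zeros(3),c['K'],c['D'])[0].reshape(-1,2)
def save(n,im): cv2.imwrite('pics/'+n,im[...,::-1])
E
python3 - <<'E'
from h import *
print(env.get_obs())
for n in['top','side','wrist']:
    c=cam(n); save(n+'0.png',c['img']); np.savez('pics/'+n+'0.npz',**{k:v for k,v in c.items()}); print(n,c['inv'][:3,3].round(3),c['vertical_fov'],c['D'],(c['range_z']>0).mean())
E
```

```text
pics
{'time_s': 0.0, 'qpos': array([74.71821443, 18.43891726, -4.01734201, 83.17654864,  1.29771592,
       78.53801424, -3.26106378]), 'joint_velocities': array([ 0.00229253,  0.10003954,  0.0064025 , -0.0168437 , -0.04203297,
       -0.01205144, -0.02318422]), 'effort': array([ 8.93515025e-04, -4.91278732e+01, -4.03429773e-01, -3.12523162e+01,
       -6.38392568e-02,  4.37599292e-02,  1.78919800e-04]), 'tool_pos': array([ 0.17995256, -0.62404888,  0.23544891]), 'tool_rot': array([-1.79891921e+02,  7.77961620e-03,  1.60927756e+01]), 'force': array([0.19077795, 0.70748522, 0.10245326]), 'wrist_torque': array([-0.00202089, -0.00712104,  0.03093816]), 'grip_width': 0.08679155390257356}
top [ 0.401 -0.068  1.362] 47.90831012011196 [-0.02393009  0.          0.          0.          0.        ] 0.9959114583333334
side [ 0.214 -0.494  0.746] 54.754550777443846 [-0.08691744  0.          0.          0.          0.        ] 0.9961783854166667
wrist [ 0.244 -0.606  0.384] 62.73071814118395 [-0.0754924  0.         0.         0.         0.       ] 0.9772005208333333
```

View pics/top0.png

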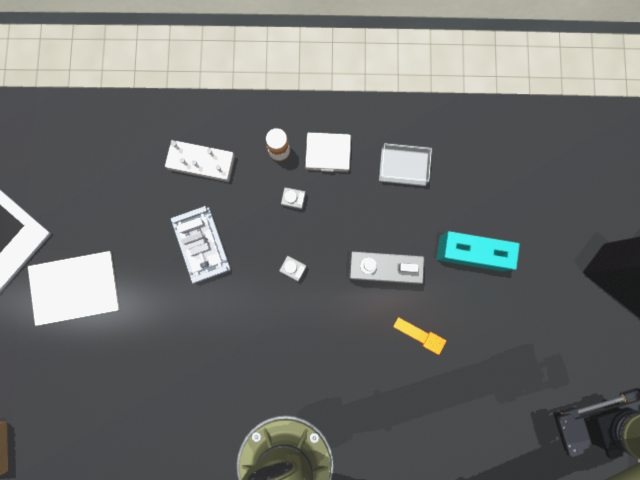

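View pics/side0.png

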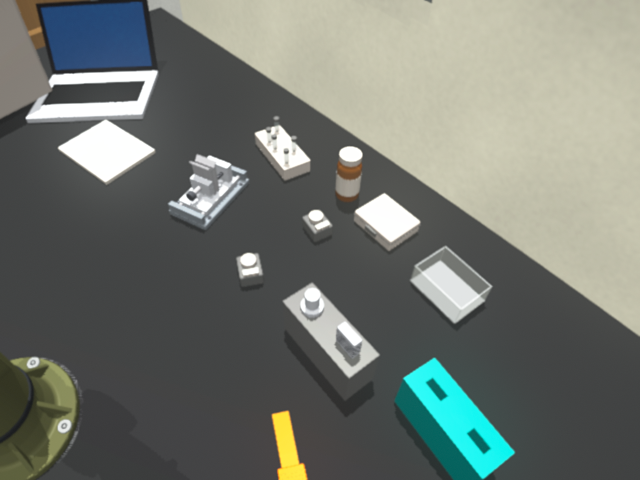

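View pics/wrist0.png

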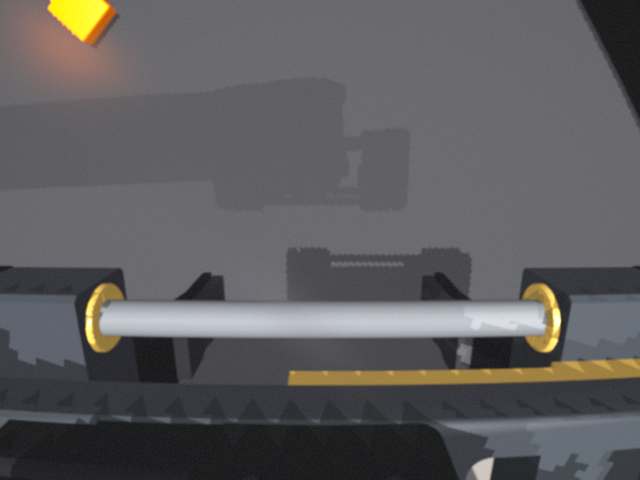

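The candidates in the top view are the rectangular handle at (409,268), the round pin head at (369,265) and the orange lookalike at (420,335). The empty turquoise stand at (480,251) is a decoy. I choose (409,268) in the grey stand. The clamp is at (200,244). Next I'll crop closer and measure.

Run:
```python
from h import *
for n in['top','side']:
    c=dict(np.load(f'pics/{n}0.npz')); P=cloud(c); Z=P[...,2]
    im=c['img']
    if n=='top':
        a=cv2.resize(im[240:300,340:440],(400,240),interpolation=cv2.INTER_CUBIC); b=cv2.resize(im[200:290,160:240],(356,400)) 
        o=np.zeros((400,760,3),np.uint8); o[:240,:400]=a; o[:,404:]=b; save('crop1.png',o)
    else:
        a=cv2.resize(im[280:400,270:390],(380,380),interpolation=cv2.INTER_CUBIC); b=cv2.resize(im[145:230,160:255],(410,380)); save('crop2.png',np.hstack([a,b]))
    reg={'top':((240,300,340,440),(200,290,160,240)),'side':((280,400,270,390),(145,230,160,255))}[n]
    def sub(r,lo,hi):
        q=P[r[0]:r[1],r[2]:r[3]].reshape(-1,3); return q[(q[:,2]>lo)&(q[:,2]<hi)]
    def rect(q,t):
        r=cv2.minAreaRect((q[:,:2]*1000).astype(np.float32)); print(n,t,len(q),np.round(r[0],1),np.round(r[1],1),round(r[2],1),'z',np.median(q[:,2]).round(4))
    rect(sub(reg[0],.08,.10),'stand')
    q=sub(reg[0],.125,.15); 
    for s,t in((1,'left'),(-1,'right')):
        m=q[:,1].mean(); rect(q[(q[:,1]-m)*s>0],t)
    for lo,hi in((.005,.03),(.03,.06),(.06,.09),(.09,.105),(.1,.112)):
        k=sub(reg[1],lo,hi)
        if len(k)>3: rect(k,f'clamp{lo}-{hi}')
```

```text
top stand 1593 [ 479.7 -233. ] [170.7  62.4] 87.1 z 0.0912
top left 93 [ 481.9 -187.6] [23.1 22.9] 23.0 z 0.1314
top right 132 [ 477.3 -276.8] [38.3 16.2] 86.6 z 0.1358
top clamp0.005-0.03 1434 [534.2 228.9] [228.2 200.7] 1.7 z 0.0154
top clamp0.03-0.06 824 [532.7 225. ] [171.4  89.7] 20.9 z 0.035
top clamp0.06-0.09 457 [528.7 224.3] [115.6  60.3] 20.3 z 0.0719
top clamp0.09-0.105 132 [533.7 226.1] [26.8 51.2] 22.6 z 0.1018
top clamp0.1-0.112 195 [532.1 225.4] [30.8 51.4] 22.1 z 0.1052
side stand 2960 [ 480.5 -236.2] [171.1  64. ] 86.8 z 0.0918
side left 186 [ 482.4 -191.3] [24.6 23.9] 20.9 z 0.1308
side right 345 [ 477.8 -281. ] [41.5 17.3] 87.3 z 0.1364
side clamp0.005-0.03 1446 [532. 221.] [172.1 102.7] 21.7 z 0.0198
side clamp0.03-0.06 883 [533.  221.8] [173.8  93.6] 21.6 z 0.0364
side clamp0.06-0.09 587 [531.8 217.1] [116.6  60.6] 23.5 z 0.0712
side clamp0.09-0.105 211 [534.5 221.4] [22.7 53.5] 20.9 z 0.0988
side clamp0.1-0.112 188 [533.  221.4] [30.9 54.5] 20.5 z 0.1055
```

View pics/crop1.png

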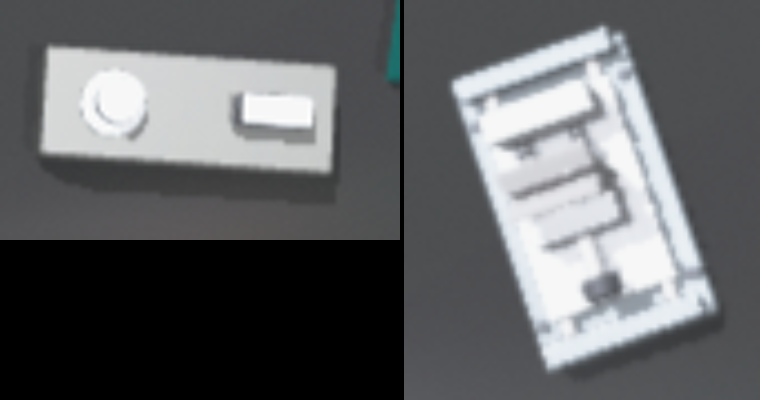

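View pics/crop2.png

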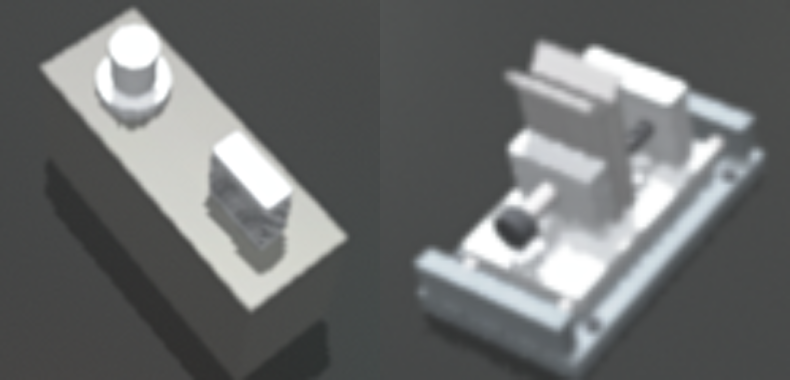

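The crops confirm that the rectangular ridged handle is the gauge, in the stand's right slot, with the round pin head in the left one. The gauge is at about (0.478,-0.279) with yaw -3°. The clamp mouth is at about (0.533,0.223) with yaw about 21.5°. Next I'll move above the gauge.

```bash
python3 -m pendant '[{"tx":15,"ty":-10,"jaw":60},{"tx":28,"ty":-18.2},{"tx":28,"ty":-18.2},{"tx":28,"ty":-18.2},{"tx":28,"ty":-18.2},{"tx":28,"ty":-18.2},{"tx":28,"ty":-18.2},{"tx":28,"ty":-18.2},{"tx":28,"ty":-18.2},{"tx":28,"ty":-18.2},{"tx":28,"ty":-18.2},{"tx":28,"ty":-18.2},{"tx":28,"ty":-18.2},{"tx":28,"ty":-18.2},{"tx":28,"ty":-18.2}]' && python3 -m pendant '[{"rz":-6},{"rz":-6},{"rz":-6},{"rz":-6},{"rz":-6},{"rz":-6},{"rz":-6},{"rz":-6},{"rz":-6},{"rz":-6},{"rz":-6},{"rz":-5},{},{},{}]'
python3 - <<'E'
from h import *
o=env.get_obs(); print(o['tool_pos'],o['tool_rot'],o['force'],o['qpos'],o['grip_width'])
for n in['wrist','side']:
    c=cam(n); save(n+'1.png',c['img']); np.savez(f'pics/{n}1.npz',**c)
    P=cloud(c)
    q=P[(abs(P[...,0]-.478)<.03)&(abs(P[...,1]+.279)<.035)&(P[...,2]>.129)&(P[...,2]<.145)]
    if len(q)>4:
        r=cv2.minAreaRect((q[:,:2]*1000).astype(np.float32)); print(n,len(q),r,np.median(q[:,2]))
E
```

```text
[ 0.17996997 -0.62416324  0.23567867] [-1.79912690e+02  4.69254239e-03  1.60894525e+01] [ 0.02757056 -0.95880972 -0.05175834] [74.72018863 18.43148918 -4.01614195 83.15991657  1.29477554 78.54111371
 -3.26031432] 0.08689796723591961
side 315 ((477.50164794921875, -280.8209228515625), (41.360877990722656, 16.772981643676758), 85.58961486816406) 0.13663046061046824invalid input at $[0]: expected keys rx, ry, rz, tx, ty, tz, jaw
```

View pics/wrist1.png

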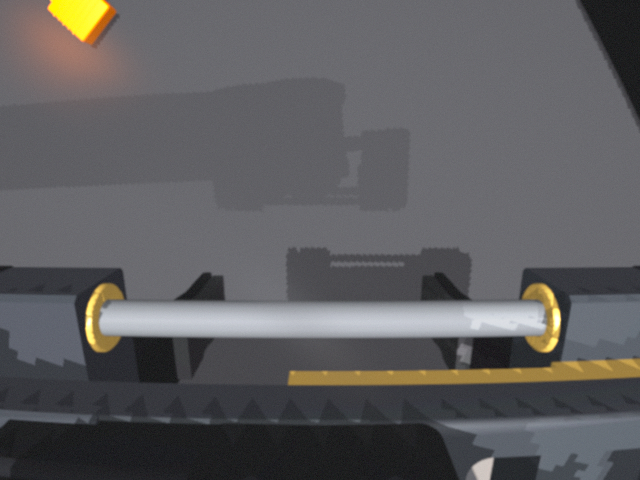

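All keys are required in every row.

```bash
python3 -m pendant '[{"rx":0,"ry":0,"rz":0,"tx":15,"ty":-10,"tz":0,"jaw":60},{"rx":0,"ry":0,"rz":0,"tx":28,"ty":-18.2,"tz":0,"jaw":60},{"rx":0,"ry":0,"rz":0,"tx":28,"ty":-18.2,"tz":0,"jaw":60},{"rx":0,"ry":0,"rz":0,"tx":28,"ty":-18.2,"tz":0,"jaw":60},{"rx":0,"ry":0,"rz":0,"tx":28,"ty":-18.2,"tz":0,"jaw":60},{"rx":0,"ry":0,"rz":0,"tx":28,"ty":-18.2,"tz":0,"jaw":60},{"rx":0,"ry":0,"rz":0,"tx":28,"ty":-18.2,"tz":0,"jaw":60},{"rx":0,"ry":0,"rz":0,"tx":28,"ty":-18.2,"tz":0,"jaw":60},{"rx":0,"ry":0,"rz":0,"tx":28,"ty":-18.2,"tz":0,"jaw":60},{"rx":0,"ry":0,"rz":0,"tx":28,"ty":-18.2,"tz":0,"jaw":60},{"rx":0,"ry":0,"rz":0,"tx":28,"ty":-18.2,"tz":0,"jaw":60},{"rx":0,"ry":0,"rz":0,"tx":28,"ty":-18.2,"tz":0,"jaw":60},{"rx":0,"ry":0,"rz":0,"tx":28,"ty":-18.2,"tz":0,"jaw":60},{"rx":0,"ry":0,"rz":0,"tx":28,"ty":-18.2,"tz":0,"jaw":60}]' && python3 -m pendant '[{"rx":0,"ry":0,"rz":-6,"tx":0,"ty":0,"tz":0,"jaw":60},{"rx":0,"ry":0,"rz":-6,"tx":0,"ty":0,"tz":0,"jaw":60},{"rx":0,"ry":0,"rz":-6,"tx":0,"ty":0,"tz":0,"jaw":60},{"rx":0,"ry":0,"rz":-6,"tx":0,"ty":0,"tz":0,"jaw":60},{"rx":0,"ry":0,"rz":-6,"tx":0,"ty":0,"tz":0,"jaw":60},{"rx":0,"ry":0,"rz":-6,"tx":0,"ty":0,"tz":0,"jaw":60},{"rx":0,"ry":0,"rz":-6,"tx":0,"ty":0,"tz":0,"jaw":60},{"rx":0,"ry":0,"rz":-6,"tx":0,"ty":0,"tz":0,"jaw":60},{"rx":0,"ry":0,"rz":-6,"tx":0,"ty":0,"tz":0,"jaw":60},{"rx":0,"ry":0,"rz":-6,"tx":0,"ty":0,"tz":0,"jaw":60},{"rx":0,"ry":0,"rz":-6,"tx":0,"ty":0,"tz":0,"jaw":60},{"rx":0,"ry":0,"rz":-5,"tx":0,"ty":0,"tz":0,"jaw":60},{"rx":0,"ry":0,"rz":0,"tx":0,"ty":0,"tz":0,"jaw":60},{"rx":0,"ry":0,"rz":0,"tx":0,"ty":0,"tz":0,"jaw":60}]'
cat > look.py <<'E'
from h import *
import sys
t=sys.argv[1]
o=env.get_obs(); print(o['time_s'],o['tool_pos'],o['tool_rot'],o['force'],o['qpos'],o['grip_width'])
for n in['wrist','side']:
    c=cam(n); save(n+t+'.png',c['img']); np.savez(f'pics/{n}{t}.npz',**c)
    P=cloud(c)
    q=P[(abs(P[...,0]-.478)<.03)&(abs(P[...,1]+.279)<.035)&(P[...,2]>.129)&(P[...,2]<.145)]
    if len(q)>4:
        r=cv2.minAreaRect((q[:,:2]*1000).astype(np.float32)); print(n,len(q),r,np.median(q[:,2]))
E
python3 look.py 2
```

```text
time_s: 1.42
tool_pos: [0.4767, -0.2812, 0.2367]
tool_rot: [180.0, -0.0, 16.1]
force: [1.4, -1.1, -0.7]
grip_width: 0.0598
time_s: 2.58
tool_pos: [0.4758, -0.2826, 0.2365]
tool_rot: [-180.0, 0.0, 86.9]
force: [-0.7, 0.8, 0.0]
grip_width: 0.0604
2.5833 [ 0.4758111  -0.28261821  0.2364865 ] [-1.79991719e+02  2.41401381e-03  8.69405476e+01] [-0.6723758   0.79997722  0.03769642] [ 52.41275955   8.21550185 -26.81544491  96.28534734   3.80827437
  76.40807614  21.8784414 ] 0.06036565948527151
wrist 1469 ((477.28485107421875, -279.8074035644531), (40.024532318115234, 15.669182777404785), 86.64390563964844) 0.1368042484738794
side 310 ((477.71295166015625, -280.96124267578125), (39.99557876586914, 16.618907928466797), 87.41331481933594) 0.13666350896542762
```

View pics/wrist2.png

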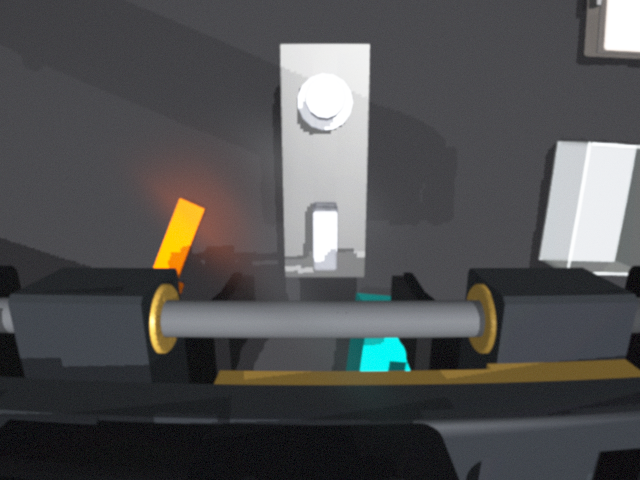

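The wrist view shows the handle at (325,236), square between the open fingers, and the pin head at (325,98). It measures (0.4773,-0.280). I'll descend and grip.

```bash
python3 -m pendant '[{"rx":0,"ry":0,"rz":0,"tx":2.5,"ty":1.5,"tz":10,"jaw":60},{"rx":0,"ry":0,"rz":0,"tx":0,"ty":0,"tz":18,"jaw":60},{"rx":0,"ry":0,"rz":0,"tx":0,"ty":0,"tz":20,"jaw":60},{"rx":0,"ry":0,"rz":0,"tx":0,"ty":0,"tz":20,"jaw":60},{"rx":0,"ry":0,"rz":0,"tx":0,"ty":0,"tz":20,"jaw":60},{"rx":0,"ry":0,"rz":0,"tx":0,"ty":0,"tz":15,"jaw":60},{"rx":0,"ry":0,"rz":0,"tx":0,"ty":0,"tz":12,"jaw":60},{"rx":0,"ry":0,"rz":0,"tx":0,"ty":0,"tz":7,"jaw":60},{"rx":0,"ry":0,"rz":0,"tx":0,"ty":0,"tz":0,"jaw":60},{"rx":0,"ry":0,"rz":0,"tx":0,"ty":0,"tz":0,"jaw":60}]' && python3 -m pendant '[{"rx":0,"ry":0,"rz":0,"tx":0,"ty":0,"tz":0,"jaw":30},{"rx":0,"ry":0,"rz":0,"tx":0,"ty":0,"tz":0,"jaw":22},{"rx":0,"ry":0,"rz":0,"tx":0,"ty":0,"tz":0,"jaw":18},{"rx":0,"ry":0,"rz":0,"tx":0,"ty":0,"tz":0,"jaw":10},{"rx":0,"ry":0,"rz":0,"tx":0,"ty":0,"tz":0,"jaw":5},{"rx":0,"ry":0,"rz":0,"tx":0,"ty":0,"tz":0,"jaw":5},{"rx":0,"ry":0,"rz":0,"tx":0,"ty":0,"tz":0,"jaw":5},{"rx":0,"ry":0,"rz":0,"tx":0,"ty":0,"tz":0,"jaw":5},{"rx":0,"ry":0,"rz":0,"tx":0,"ty":0,"tz":0,"jaw":5}]' 30; python3 look.py 3
```

```text
time_s: 3.52
tool_pos: [0.4777, -0.2801, 0.1146]
tool_rot: [180.0, -0.0, 87.1]
force: [0.3, -0.8, -0.2]
grip_width: 0.0601
time_s: 4.27
tool_pos: [0.4775, -0.2802, 0.1146]
tool_rot: [-180.0, 0.0, 87.1]
force: [0.2, 0.1, 0.0]
grip_width: 0.0156
4.2667 [ 0.47752925 -0.28019864  0.11459118] [-1.79996272e+02  5.57050338e-03  8.70890187e+01] [0.18316968 0.1107448  0.03442775] [ 51.23019694  14.00696553 -26.59434567 104.60085174   6.99239834
  62.99911653  19.22360706] 0.015621888446741124
wrist 2807 ((474.54754638671875, -276.6357421875), (38.53419876098633, 34.132816314697266), 65.57563781738281) 0.1367732548429141
```

View pics/side3.png

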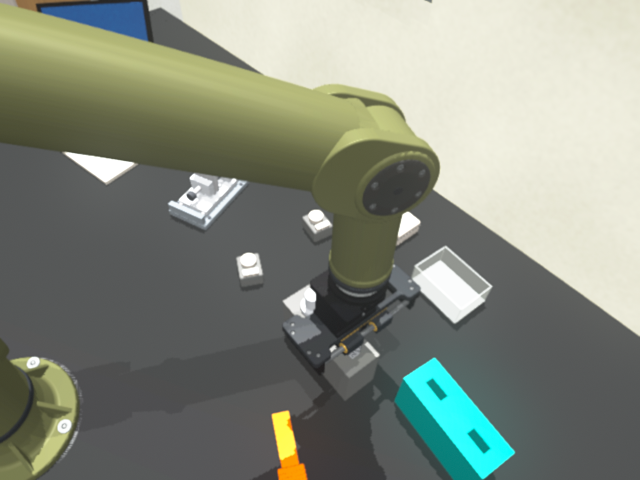

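It's held at a 15.6 mm opening, with the handle centre about level with the TCP. I'll lift 155 mm, so the tip clears the pin head too.

```bash
python3 -m pendant '[{"rx":0,"ry":0,"rz":0,"tx":0,"ty":0,"tz":-5,"jaw":5},{"rx":0,"ry":0,"rz":0,"tx":0,"ty":0,"tz":-10,"jaw":5},{"rx":0,"ry":0,"rz":0,"tx":0,"ty":0,"tz":-14,"jaw":5},{"rx":0,"ry":0,"rz":0,"tx":0,"ty":0,"tz":-14,"jaw":5},{"rx":0,"ry":0,"rz":0,"tx":0,"ty":0,"tz":-14,"jaw":5},{"rx":0,"ry":0,"rz":0,"tx":0,"ty":0,"tz":-14,"jaw":5},{"rx":0,"ry":0,"rz":0,"tx":0,"ty":0,"tz":-14,"jaw":5},{"rx":0,"ry":0,"rz":0,"tx":0,"ty":0,"tz":-14,"jaw":5},{"rx":0,"ry":0,"rz":0,"tx":0,"ty":0,"tz":-14,"jaw":5},{"rx":0,"ry":0,"rz":0,"tx":0,"ty":0,"tz":-14,"jaw":5},{"rx":0,"ry":0,"rz":0,"tx":0,"ty":0,"tz":-14,"jaw":5},{"rx":0,"ry":0,"rz":0,"tx":0,"ty":0,"tz":-9,"jaw":5},{"rx":0,"ry":0,"rz":0,"tx":0,"ty":0,"tz":-5,"jaw":5},{"rx":0,"ry":0,"rz":0,"tx":0,"ty":0,"tz":0,"jaw":5},{"rx":0,"ry":0,"rz":0,"tx":0,"ty":0,"tz":0,"jaw":5},{"rx":0,"ry":0,"rz":0,"tx":0,"ty":0,"tz":0,"jaw":5}]'; python3 look.py 4
python3 - <<'E'
import numpy as np
from h import *
o=env.get_obs(); y=np.radians(o['tool_rot'][2]); d=np.array([.533,.223])-o['tool_pos'][:2]
print(d, 'tx',1e3*(d@[np.cos(y),np.sin(y)]),'ty',1e3*(d@[np.sin(y),-np.cos(y)]))
E
```

```text
time_s: 5.7
tool_pos: [0.4771, -0.28, 0.2686]
tool_rot: [-179.9, -0.0, 87.1]
force: [-0.3, 0.2, -1.4]
grip_width: 0.0156
5.7 [ 0.47709144 -0.27995729  0.26864612] [-1.79920580e+02 -3.96488774e-02  8.70922921e+01] [-0.25762716  0.19694023 -1.35752258] [ 52.34073734   7.36871477 -26.96381334  93.48585396   3.37879593
  80.04472855  22.07086403] 0.015573540395582338
[0.05588235 0.50294679] tx 505.1340003514219 ty 30.29764720505842
```

View pics/wrist4.png

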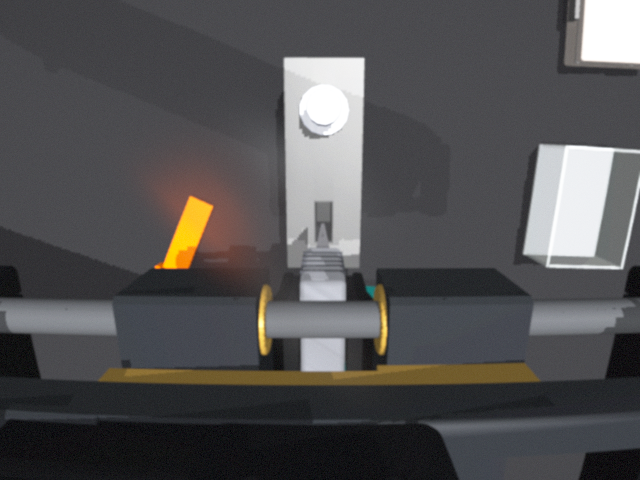

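View pics/side4.png

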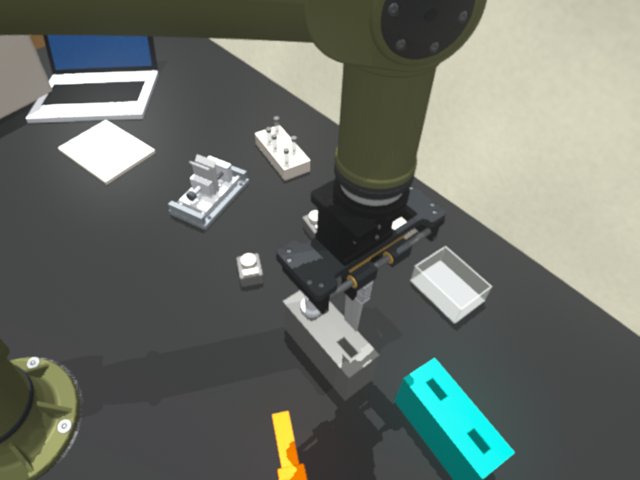

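The gauge is out: the wrist view shows the slot empty at (322,212) and the blade hanging upright. Next I'll travel most of the way towards the clamp, then look again.

```bash
python3 -m pendant '[{"rx":0,"ry":0,"rz":0,"tx":10,"ty":0.6,"tz":0,"jaw":5},{"rx":0,"ry":0,"rz":0,"tx":18,"ty":1,"tz":0,"jaw":5},{"rx":0,"ry":0,"rz":0,"tx":25,"ty":1.5,"tz":0,"jaw":5},{"rx":0,"ry":0,"rz":0,"tx":25,"ty":1.5,"tz":0,"jaw":5},{"rx":0,"ry":0,"rz":0,"tx":25,"ty":1.5,"tz":0,"jaw":5},{"rx":0,"ry":0,"rz":0,"tx":25,"ty":1.5,"tz":0,"jaw":5},{"rx":0,"ry":0,"rz":0,"tx":25,"ty":1.5,"tz":0,"jaw":5},{"rx":0,"ry":0,"rz":0,"tx":25,"ty":1.5,"tz":0,"jaw":5},{"rx":0,"ry":0,"rz":0,"tx":25,"ty":1.5,"tz":0,"jaw":5},{"rx":0,"ry":0,"rz":0,"tx":25,"ty":1.5,"tz":0,"jaw":5},{"rx":0,"ry":0,"rz":0,"tx":25,"ty":1.5,"tz":0,"jaw":5},{"rx":0,"ry":0,"rz":0,"tx":25,"ty":1.5,"tz":0,"jaw":5},{"rx":0,"ry":0,"rz":0,"tx":25,"ty":1.5,"tz":0,"jaw":5},{"rx":0,"ry":0,"rz":0,"tx":25,"ty":1.5,"tz":0,"jaw":5},{"rx":0,"ry":0,"rz":0,"tx":25,"ty":1.5,"tz":0,"jaw":5},{"rx":0,"ry":0,"rz":0,"tx":25,"ty":1.5,"tz":0,"jaw":5},{"rx":0,"ry":0,"rz":0,"tx":25,"ty":1.5,"tz":0,"jaw":5},{"rx":0,"ry":0,"rz":0,"tx":20,"ty":1.5,"tz":0,"jaw":5},{"rx":0,"ry":0,"rz":0,"tx":10,"ty":1,"tz":0,"jaw":5}]' 
python3 -m pendant '[{"rx":0,"ry":0,"rz":-6,"tx":0,"ty":0,"tz":0,"jaw":5},{"rx":0,"ry":0,"rz":-6,"tx":0,"ty":0,"tz":0,"jaw":5},{"rx":0,"ry":0,"rz":-6,"tx":0,"ty":0,"tz":0,"jaw":5},{"rx":0,"ry":0,"rz":-6,"tx":0,"ty":0,"tz":0,"jaw":5},{"rx":0,"ry":0,"rz":0,"tx":0,"ty":0,"tz":0,"jaw":5},{"rx":0,"ry":0,"rz":0,"tx":0,"ty":0,"tz":0,"jaw":5},{"rx":0,"ry":0,"rz":0,"tx":0,"ty":0,"tz":0,"jaw":5}]'
cat > clamp.py <<'E'
from h import *
import sys
t=sys.argv[1]
o=env.get_obs(); print(o['time_s'],o['tool_pos'],o['tool_rot'],o['force'],o['grip_width'])
for n in ['wrist','top','side']:
    c=cam(n); save(n+t+'.png',c['img']); np.savez(f'pics/{n}{t}.npz',**c)
    P=cloud(c)
    for lo,hi in((.005,.03),(.09,.112),(.104,.112)):
        q=P[(abs(P[...,0]-.533)<.1)&(abs(P[...,1]-.223)<.1)&(P[...,2]>lo)&(P[...,2]<hi)]
        if len(q)>4:
            r=cv2.minAreaRect((q[:,:2]*1000).astype(np.float32)); print(n,lo,hi,len(q),np.round(r[0],1),np.round(r[1],1),round(r[2],1),np.median(q[:,2]).round(4))
E
python3 clamp.py 5
```

```text
time_s: 7.38
tool_pos: [0.525, 0.1551, 0.2694]
tool_rot: [-180.0, -0.1, 87.4]
force: [-1.0, -0.4, -1.7]
grip_width: 0.0158
time_s: 7.97
tool_pos: [0.526, 0.1506, 0.2694]
tool_rot: [-180.0, 0.0, 110.9]
force: [0.2, 0.4, -0.8]
grip_width: 0.0158
7.9667 [0.52598851 0.15062508 0.26938901] [-1.79978018e+02  1.60318870e-02  1.10917371e+02] [ 0.20682416  0.41782075 -0.75950292] 0.015774746252558612
wrist 0.005 0.03 7151 [532.6 222.3] [168.7  99.7] 20.8 0.0148
wrist 0.09 0.112 2152 [532.7 222.2] [29.9 50. ] 21.0 0.1056
wrist 0.104 0.112 1356 [532.7 222.2] [29.9 49.9] 21.0 0.1076
top 0.005 0.03 46 [535.2 158.5] [195.8  65. ] 1.8 0.0067
side 0.005 0.03 1440 [532.1 220.6] [171.  102.3] 21.3 0.0205
side 0.09 0.112 308 [533.6 221.1] [28.7 54.4] 22.1 0.1019
side 0.104 0.112 122 [533.5 221.3] [28.7 51.8] 22.1 0.1071
```

View pics/wrist5.png

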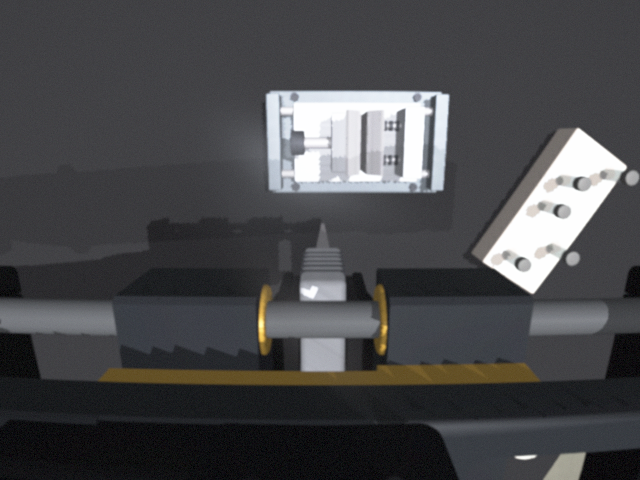

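View pics/side5.png

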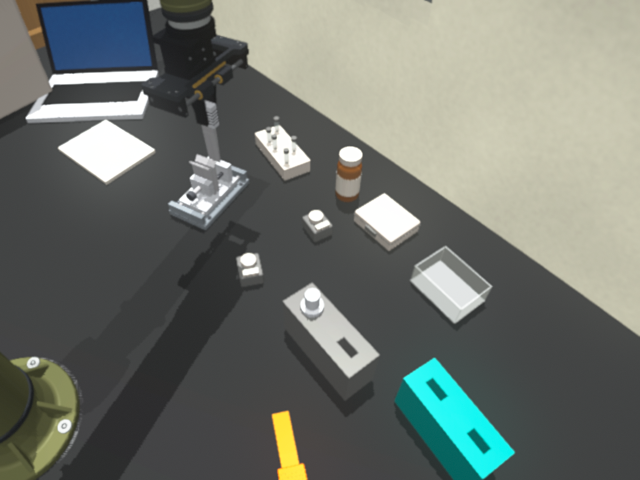

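The wrist view shows the clamp at (357,140), square to the view, with the blade hanging at (322,240). I'll measure the gap's valley across the lips.

Run:
```python
from h import *
c=dict(np.load('pics/wrist5.npz')); P=cloud(c).reshape(-1,3)
a=np.radians(21); ex=np.array([np.cos(a),np.sin(a)]); ey=np.array([-np.sin(a),np.cos(a)])
d=P[:,:2]-[.5327,.2222]; x=d@ex*1e3; y=d@ey*1e3
m=(abs(y)<22)&(P[:,2]>.02)
for b in range(-24,25):
    k=m&(abs(x-b)<.5)
    if k.any(): print(b,k.sum(),P[k,2].min().round(3),np.median(P[k,2]).round(4),P[k,2].max().round(4))
o=env.get_obs(); Y=np.radians(o['tool_rot'][2]); t=np.array([.5327,.2222])-o['tool_pos'][:2]
print('tx',1e3*(t@[np.cos(Y),np.sin(Y)]),'ty',1e3*(t@[np.sin(Y),-np.cos(Y)]))
# gauge held: points near
g=P[(np.linalg.norm(P[:,:2]-o['tool_pos'][:2],axis=1)<.03)&(P[:,2]>.15)&(P[:,2]<.30)]
R=(g[:,:2]-o['tool_pos'][:2])*1e3; u=R@[np.cos(Y),np.sin(Y)]; v=R@[np.sin(Y),-np.cos(Y)]
for z in np.arange(.155,.30,.01):
    k=abs(g[:,2]-z)<.005
    if k.any(): print(z.round(3),k.sum(),'u',u[k].min().round(1),u[k].max().round(1),'v',np.percentile(v[k],[2,50,98]).round(1))
im=c['img']; save('crop5.png',cv2.resize(im[80:270,255:455],(800,600)))
```

```text
-24 52 0.069 0.0707 0.0721
-23 72 0.069 0.071 0.073
-22 83 0.069 0.0709 0.0731
-21 52 0.069 0.0709 0.0722
-20 52 0.069 0.0709 0.0726
-19 51 0.07 0.0711 0.0731
-18 53 0.07 0.0709 0.0725
-17 75 0.07 0.071 0.0734
-16 70 0.069 0.071 0.0728
-15 86 0.069 0.0713 0.1095
-14 149 0.069 0.108 0.1106
-13 112 0.07 0.1087 0.1112
-12 60 0.108 0.1093 0.1109
-11 79 0.106 0.1081 0.1097
-10 73 0.105 0.1071 0.1088
-9 74 0.105 0.106 0.1076
-8 62 0.103 0.1049 0.1068
-7 67 0.102 0.1041 0.1055
-6 71 0.101 0.1033 0.1051
-5 66 0.1 0.1021 0.1039
-4 66 0.099 0.1011 0.1024
-3 50 0.098 0.1005 0.1017
2 34 0.046 0.0739 0.0988
3 388 0.041 0.0807 0.1019
4 80 0.099 0.1014 0.1031
5 80 0.1 0.1021 0.1042
6 84 0.101 0.1031 0.105
7 85 0.102 0.1043 0.1063
8 79 0.103 0.1052 0.107
9 88 0.104 0.1061 0.1081
10 87 0.104 0.1073 0.11
11 90 0.107 0.1082 0.1105
12 78 0.107 0.1093 0.1117
13 69 0.107 0.1092 0.1111
14 58 0.106 0.1083 0.1101
15 11 0.106 0.1078 0.1089
22 12 0.056 0.0586 0.0609
23 21 0.056 0.0587 0.0607
24 24 0.055 0.0589 0.0603
tx 64.26401181543534 ty 31.77554674931948
0.165 9 u 13.0 13.4 v [-1.6 -0.9  0.3]
0.175 15 u 12.8 13.4 v [-2.2 -0.9  0.4]
0.185 25 u 12.7 13.4 v [-2.4 -0.9  0.9]
0.195 32 u 11.8 13.4 v [-2.6 -0.6  1.5]
0.205 42 u 12.7 13.6 v [-3.1 -0.9  1.9]
0.215 57 u 12.7 13.5 v [-3.5 -0.3  2.4]
0.225 24 u 12.9 13.3 v [-3.9 -0.6  2.5]
0.245 19 u 18.4 20.1 v [-7.4  0.6  7.1]
0.255 355 u 8.8 20.7 v [-16.1  -0.3  15.4]
0.265 623 u 8.8 20.7 v [-16.8  -0.7  15.6]
0.275 754 u 8.8 20.8 v [-16.9  -0.7  15.7]
0.285 736 u -16.0 20.8 v [-17.7  -0.3  16.6]
0.295 2424 u -15.4 20.7 v [-8.4 -0.7  7.3]
```

View pics/crop5.png

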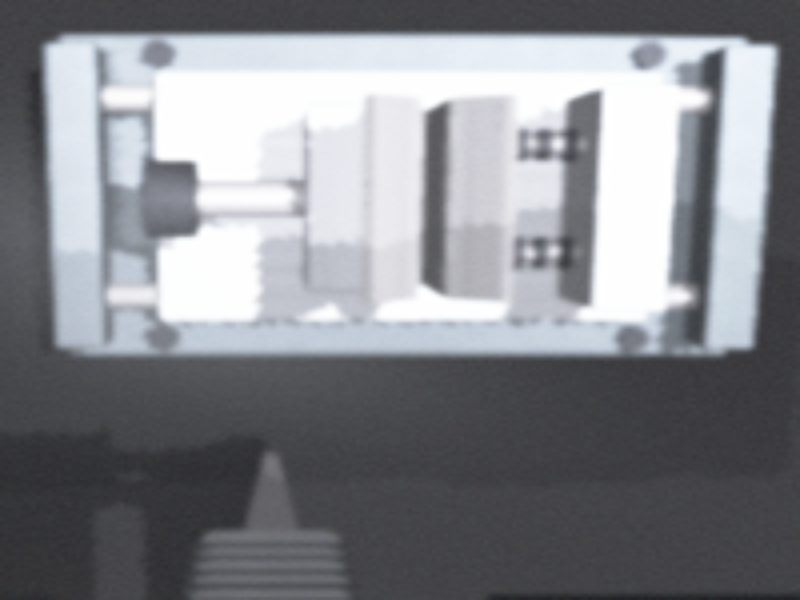

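```bash
python3 -m pendant '[{"rx":0,"ry":0,"rz":0,"tx":8,"ty":4,"tz":0,"jaw":5},{"rx":0,"ry":0,"rz":0,"tx":16,"ty":8,"tz":0,"jaw":5},{"rx":0,"ry":0,"rz":0,"tx":16,"ty":8,"tz":0,"jaw":5},{"rx":0,"ry":0,"rz":0,"tx":16,"ty":8,"tz":0,"jaw":5},{"rx":0,"ry":0,"rz":0,"tx":8,"ty":4.5,"tz":0,"jaw":5},{"rx":0,"ry":0,"rz":0,"tx":0.3,"ty":0,"tz":10,"jaw":5},{"rx":0,"ry":0,"rz":0,"tx":0,"ty":0,"tz":15,"jaw":5},{"rx":0,"ry":0,"rz":0,"tx":0,"ty":0,"tz":12,"jaw":5},{"rx":0,"ry":0,"rz":0,"tx":0,"ty":0,"tz":5,"jaw":5},{"rx":0,"ry":0,"rz":0,"tx":0,"ty":0,"tz":0,"jaw":5},{"rx":0,"ry":0,"rz":0,"tx":0,"ty":0,"tz":0,"jaw":5},{"rx":0,"ry":0,"rz":0,"tx":0,"ty":0,"tz":0,"jaw":5}]'; python3 clamp.py 6
python3 - <<'E'
from h import *
c=dict(np.load('pics/side6.npz')); save('s6.png',cv2.resize(c['img'][60:240,140:300],(711,800))[:600]); c=dict(np.load('pics/wrist6.npz'))
P=cloud(c).reshape(-1,3);o=env.get_obs(); Y=np.radians(o['tool_rot'][2])
R=(P[:,:2]-o['tool_pos'][:2])*1e3; u=R@[np.cos(Y),np.sin(Y)]; v=R@[np.sin(Y),-np.cos(Y)]
for z in np.arange(.105,.2,.01):
    k=(abs(P[:,2]-z)<.005)&(abs(u)<26)&(abs(v)<14)
    if k.any(): print(z.round(3),k.sum(),'u',u[k].min().round(1),u[k].max().round(1),'v',np.percentile(v[k],[2,50,98]).round(1))
E
```

```text
time_s: 9.12
tool_pos: [0.5337, 0.2224, 0.2281]
tool_rot: [179.9, 0.0, 111.1]
force: [0.7, -1.2, -0.6]
grip_width: 0.0156
9.1167 [0.53370354 0.22241267 0.22811888] [1.79946799e+02 1.37078111e-02 1.11052738e+02] [ 0.6922664  -1.20371801 -0.59311738] 0.015614451847336609
wrist 0.005 0.03 8209 [532.8 222.8] [168.2  99.5] 21.0 0.0152
wrist 0.09 0.112 1708 [531.3 225.2] [29.4 45.4] 21.7 0.106
wrist 0.104 0.112 1122 [531.3 225.2] [29.4 45.4] 21.7 0.1077
top 0.005 0.03 975 [534.5 201.8] [152.7 199. ] 88.8 0.0161
top 0.09 0.112 92 [534.7 219.1] [29.3 37.7] 22.4 0.1052
top 0.104 0.112 51 [534.6 219.2] [29.3 37.6] 22.8 0.1073
side 0.005 0.03 1460 [532.4 221.1] [172.4 103.6] 21.5 0.0205
side 0.09 0.112 300 [531.9 221.5] [30.2 54.3] 23.4 0.1011
side 0.104 0.112 104 [531.7 221.8] [30.2 53.7] 23.4 0.1071
0.105 1427 u -11.6 25.8 v [-13.4   2.8  13.2]
0.115 48 u -9.4 25.4 v [-14.   11.   12.4]
0.125 11 u 12.9 13.4 v [-1.4 -0.7  0.6]
0.135 19 u 12.7 13.3 v [-2.  -0.7  0.9]
0.145 28 u 12.3 13.4 v [-2.5 -0.7  1.4]
0.155 30 u 11.9 13.3 v [-2.7 -0.7  1.6]
0.165 45 u 12.6 13.3 v [-3.  -0.7  2.1]
0.175 57 u 12.7 13.4 v [-3.4 -0.7  2.5]
0.185 17 u 12.9 13.4 v [-3.6 -0.2  2.7]
```

View pics/s6.png

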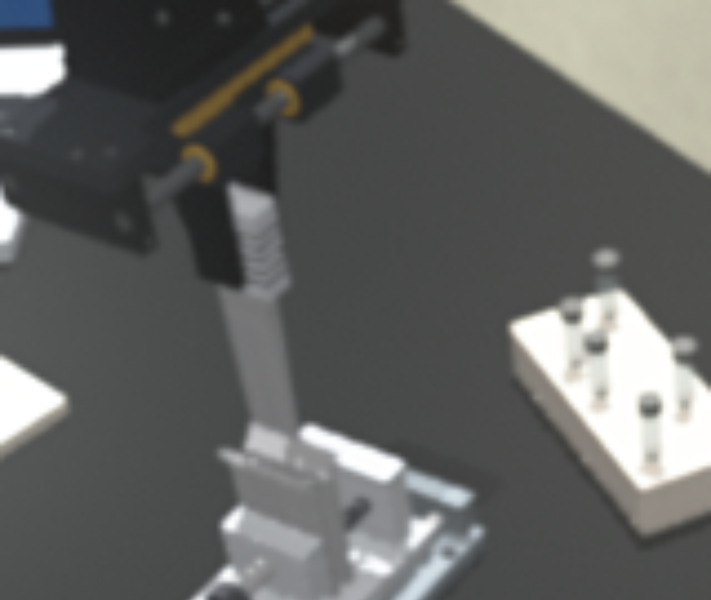

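View pics/wrist6.png

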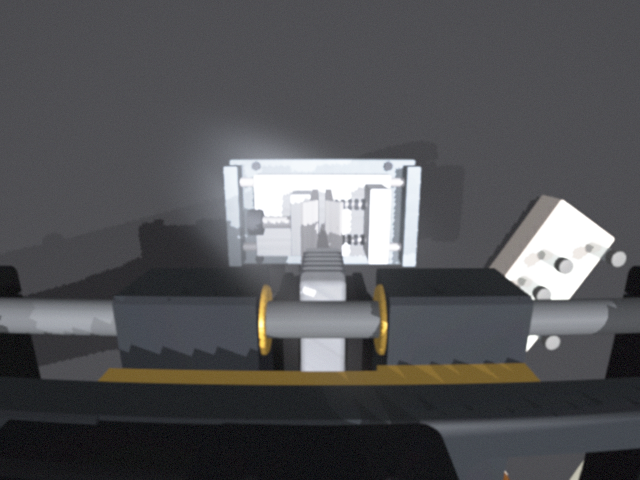

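The blade is centred over the gap to within about 0.5 mm. I'll descend to about 13 mm below the mouth.

```bash
python3 -m pendant '[{"rx":0,"ry":0,"rz":0,"tx":0,"ty":0,"tz":4,"jaw":5},{"rx":0,"ry":0,"rz":0,"tx":0,"ty":0,"tz":5,"jaw":5},{"rx":0,"ry":0,"rz":0,"tx":0,"ty":0,"tz":5,"jaw":5},{"rx":0,"ry":0,"rz":0,"tx":0,"ty":0,"tz":5,"jaw":5},{"rx":0,"ry":0,"rz":0,"tx":0,"ty":0,"tz":5,"jaw":5},{"rx":0,"ry":0,"rz":0,"tx":0,"ty":0,"tz":5,"jaw":5},{"rx":0,"ry":0,"rz":0,"tx":0,"ty":0,"tz":4,"jaw":5},{"rx":0,"ry":0,"rz":0,"tx":0,"ty":0,"tz":0,"jaw":5},{"rx":0,"ry":0,"rz":0,"tx":0,"ty":0,"tz":0,"jaw":5},{"rx":0,"ry":0,"rz":0,"tx":0,"ty":0,"tz":0,"jaw":5},{"rx":0,"ry":0,"rz":0,"tx":0,"ty":0,"tz":0,"jaw":5}]'
python3 - <<'E'
from h import *
F=[]
for i in range(8):
    env.read_camera('top'); o=env.get_obs(); F.append(np.r_[o['force'],o['wrist_torque'],o['tool_pos'][2]])
F=np.array(F); print(F.round(3)[:,[0,1,2,6]]); print(F.mean(0).round(3))
E
```

```text
time_s: 10.18
tool_pos: [0.5335, 0.2227, 0.1948]
tool_rot: [180.0, 0.0, 111.1]
force: [1.1, -0.0, -0.5]
grip_width: 0.0157
[[ 0.141 -0.257 -1.405  0.195]
 [ 0.516  0.745 -0.134  0.195]
 [-0.453 -0.751 -2.222  0.195]
 [-0.253  0.568 -1.244  0.195]
 [ 0.346 -0.939 -1.613  0.195]
 [ 0.562 -0.225 -1.453  0.195]
 [-1.348 -0.37  -1.009  0.195]
 [ 0.57  -0.11  -1.405  0.195]]
[ 0.01  -0.167 -1.311 -0.009 -0.135  0.     0.195]
```

The baseline Fz is about -1.3 N with noise of about 0.6 N, and the tip is about 13 mm down. I'll step down and average the force at each step.

```bash
cat > f.py <<'E'
from h import *
F=[]
for i in range(8):
    env.read_camera('top'); o=env.get_obs(); F.append(np.r_[o['force'],o['wrist_torque'],o['tool_pos']])
F=np.array(F); m=F.mean(0); print('t',o['time_s'],'F',m[:3].round(2),'sd',F[:,2].std().round(2),'tq',m[3:6].round(3),'tcp',(m[6:]*1e3).round(2),'depth~',(207.6-m[8]*1e3).round(1),'drag',(m[2]+1.3).round(2), 'w',o['grip_width'].round(4),o['tool_rot'].round(2))
E
python3 -m pendant '[{"rx":0,"ry":0,"rz":0,"tx":0,"ty":0,"tz":2,"jaw":5},{"rx":0,"ry":0,"rz":0,"tx":0,"ty":0,"tz":2,"jaw":5},{"rx":0,"ry":0,"rz":0,"tx":0,"ty":0,"tz":2,"jaw":5},{"rx":0,"ry":0,"rz":0,"tx":0,"ty":0,"tz":0,"jaw":5}]'; python3 f.py
python3 -m pendant '[{"rx":0,"ry":0,"rz":0,"tx":0,"ty":0,"tz":2,"jaw":5},{"rx":0,"ry":0,"rz":0,"tx":0,"ty":0,"tz":2,"jaw":5},{"rx":0,"ry":0,"rz":0,"tx":0,"ty":0,"tz":1,"jaw":5},{"rx":0,"ry":0,"rz":0,"tx":0,"ty":0,"tz":0,"jaw":5}]'; python3 f.py
```

```text
time_s: 10.92
tool_pos: [0.533, 0.2224, 0.1878]
tool_rot: [-179.9, 0.0, 111.1]
force: [0.0, 1.0, -1.1]
grip_width: 0.0158
time_s: 11.65
tool_pos: [0.5331, 0.2225, 0.1831]
tool_rot: [-180.0, 0.0, 111.1]
force: [0.4, -0.6, -2.0]
grip_width: 0.0154Traceback (most recent call last):
  File "f.py", line 5, in <module>
    F=np.array(F); m=F.mean(0); print('t',o['time_s'],'F',m[:3].round(2),'sd',F[:,2].std().round(2),'tq',m[3:6].round(3),'tcp',(m[6:]*1e3).round(2),'depth~',(207.6-m[8]*1e3).round(1),'drag',(m[2]+1.3).round(2), 'w',o['grip_width'].round(4),o['tool_rot'].round(2))
                                                                                                                                                                                                                       ^^^^^^^^^^^^^^^^^^^^^
AttributeError: 'float' object has no attribute 'round'
Traceback (most recent call last):
  File "f.py", line 5, in <module>
    F=np.array(F); m=F.mean(0); print('t',o['time_s'],'F',m[:3].round(2),'sd',F[:,2].std().round(2),'tq',m[3:6].round(3),'tcp',(m[6:]*1e3).round(2),'depth~',(207.6-m[8]*1e3).round(1),'drag',(m[2]+1.3).round(2), 'w',o['grip_width'].round(4),o['tool_rot'].round(2))
                                                                                                                                                                                                                       ^^^^^^^^^^^^^^^^^^^^^
AttributeError: 'float' object has no attribute 'round'
```

```bash
sed -i "s/o\['grip_width'\].round(4)/o['grip_width']/" f.py; python3 f.py
python3 -m pendant '[{"rx":0,"ry":0,"rz":0,"tx":0,"ty":0,"tz":2,"jaw":5},{"rx":0,"ry":0,"rz":0,"tx":0,"ty":0,"tz":2,"jaw":5},{"rx":0,"ry":0,"rz":0,"tx":0,"ty":0,"tz":0,"jaw":5}]'; python3 f.py
python3 -m pendant '[{"rx":0,"ry":0,"rz":0,"tx":0,"ty":0,"tz":2,"jaw":5},{"rx":0,"ry":0,"rz":0,"tx":0,"ty":0,"tz":2,"jaw":5},{"rx":0,"ry":0,"rz":0,"tx":0,"ty":0,"tz":0,"jaw":5}]'; python3 f.py
```

```text
t 12.45 F [-0.04 -0.3  -1.55] sd 0.46 tq [-0.01  -0.124  0.013] tcp [533.3  222.61 183.53] depth~ 24.1 drag -0.25 w 0.015747769317643018 [-180.      0.    111.09]
time_s: 12.7
tool_pos: [0.533, 0.2224, 0.1789]
tool_rot: [-179.9, 0.0, 111.1]
force: [-0.8, -0.3, -2.5]
grip_width: 0.0159
t 13.1 F [ 0.09  0.2  -1.51] sd 0.55 tq [-0.003 -0.128  0.001] tcp [533.26 222.59 179.45] depth~ 28.2 drag -0.21 w 0.015523571381451311 [180.     0.   111.08]
time_s: 13.35
tool_pos: [0.533, 0.2224, 0.1749]
tool_rot: [-179.9, 0.0, 111.1]
force: [-0.6, 1.1, -1.9]
grip_width: 0.0157
t 13.75 F [ 0.15  0.39 -1.22] sd 0.52 tq [-0.    -0.129  0.018] tcp [533.26 222.61 175.45] depth~ 32.1 drag 0.08 w 0.015761702190389255 [1.7999e+02 1.0000e-02 1.1109e+02]
```

```bash
python3 -m pendant '[{"rx":0,"ry":0,"rz":0,"tx":0,"ty":0,"tz":2,"jaw":5},{"rx":0,"ry":0,"rz":0,"tx":0,"ty":0,"tz":2,"jaw":5},{"rx":0,"ry":0,"rz":0,"tx":0,"ty":0,"tz":0,"jaw":5}]'; python3 f.py
python3 -m pendant '[{"rx":0,"ry":0,"rz":0,"tx":0,"ty":0,"tz":1.5,"jaw":5},{"rx":0,"ry":0,"rz":0,"tx":0,"ty":0,"tz":1.5,"jaw":5},{"rx":0,"ry":0,"rz":0,"tx":0,"ty":0,"tz":0,"jaw":5}]'; python3 f.py
```

```text
time_s: 14.0
tool_pos: [0.5331, 0.2224, 0.171]
tool_rot: [-180.0, 0.0, 111.1]
force: [0.6, -0.5, -1.0]
grip_width: 0.0159
t 14.4 F [ 0.06 -0.07 -1.41] sd 0.2 tq [ 0.002 -0.101 -0.003] tcp [533.26 222.58 171.44] depth~ 36.2 drag -0.11 w 0.015570504048091176 [180.     0.   111.09]
time_s: 14.65
tool_pos: [0.5331, 0.2224, 0.1681]
tool_rot: [-180.0, 0.0, 111.1]
force: [0.4, 0.6, -1.8]
grip_width: 0.0156
t 15.05 F [-0.05 -0.15 -1.54] sd 0.7 tq [-0.003 -0.095 -0.002] tcp [533.24 222.57 168.44] depth~ 39.2 drag -0.24 w 0.015531162700122787 [-180.      0.    111.09]
```

```bash
python3 -m pendant '[{"rx":0,"ry":0,"rz":0,"tx":0,"ty":0,"tz":1.5,"jaw":5},{"rx":0,"ry":0,"rz":0,"tx":0,"ty":0,"tz":1.5,"jaw":5},{"rx":0,"ry":0,"rz":0,"tx":0,"ty":0,"tz":0,"jaw":5}]'; python3 f.py
python3 -m pendant '[{"rx":0,"ry":0,"rz":0,"tx":0,"ty":0,"tz":1.5,"jaw":5},{"rx":0,"ry":0,"rz":0,"tx":0,"ty":0,"tz":1.5,"jaw":5},{"rx":0,"ry":0,"rz":0,"tx":0,"ty":0,"tz":0,"jaw":5}]'; python3 f.py
```

```text
time_s: 15.3
tool_pos: [0.5332, 0.2225, 0.1652]
tool_rot: [-180.0, 0.0, 111.1]
force: [0.5, 0.3, -1.5]
grip_width: 0.0154
t 15.7 F [-0.1  -0.14 -1.29] sd 0.52 tq [-0.019 -0.084  0.007] tcp [533.24 222.59 165.44] depth~ 42.2 drag 0.01 w 0.01564341610672756 [-180.      0.    111.09]
time_s: 15.95
tool_pos: [0.5333, 0.2227, 0.1624]
tool_rot: [180.0, 0.0, 111.1]
force: [0.6, 1.0, -1.4]
grip_width: 0.016
t 16.35 F [ 0.09  0.01 -1.61] sd 0.66 tq [ 0.026 -0.143 -0.004] tcp [533.21 222.58 162.37] depth~ 45.2 drag -0.31 w 0.015860823724714077 [-179.98   -0.    111.09]
```

```bash
python3 clamp.py 7
python3 - <<'E'
from h import *
c=dict(np.load('pics/side7.npz')); a=cv2.resize(c['img'][90:240,140:270],(390,450))
d=dict(np.load('pics/wrist7.npz')); b=cv2.resize(d['img'][170:320,230:410],(400,450)); save('c7.png',np.hstack([a,b]))
E
```

```text
16.35 [0.53316664 0.22258545 0.16236811] [-1.79982019e+02 -2.15055143e-03  1.11090010e+02] [-0.2722278   0.27479573 -2.29868043] 0.015860823724714077
wrist 0.005 0.03 10244 [532.4 222.7] [169.6  99.7] 21.0 0.0163
wrist 0.09 0.112 1858 [528.8 232.5] [29.8 30. ] 21.1 0.1067
wrist 0.104 0.112 1257 [528.8 232.5] [29.8 30. ] 21.1 0.1081
top 0.005 0.03 820 [533.1 212.4] [193.1 172.3] 1.0 0.0156
top 0.09 0.112 36 [540.3 204.9] [28.6  7. ] 23.5 0.1056
top 0.104 0.112 20 [540.1 205.2] [28.5  6.9] 21.6 0.1084
side 0.005 0.03 1422 [532.6 221.2] [172.5 102.7] 21.3 0.0204
side 0.09 0.112 250 [533.4 221.2] [29.9 51.9] 20.0 0.1015
side 0.104 0.112 103 [533.3 221.3] [29.9 51.1] 20.3 0.1079
```

View pics/c7.png

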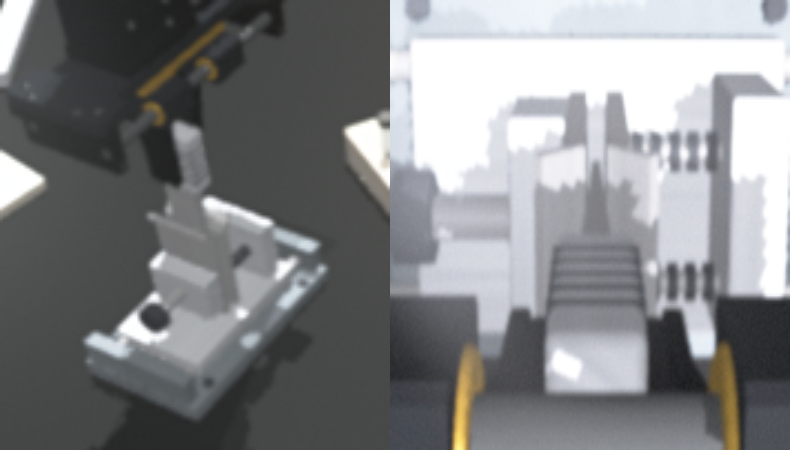

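The left crop shows the blade deep between the jaws. The right crop shows it centred at about (597,200), with only slivers of gap left. I'll carry on in small steps.

```bash
python3 -m pendant '[{"rx":0,"ry":0,"rz":0,"tx":0,"ty":0,"tz":1,"jaw":5},{"rx":0,"ry":0,"rz":0,"tx":0,"ty":0,"tz":1,"jaw":5},{"rx":0,"ry":0,"rz":0,"tx":0,"ty":0,"tz":0,"jaw":5}]'; python3 f.py
python3 -m pendant '[{"rx":0,"ry":0,"rz":0,"tx":0,"ty":0,"tz":1,"jaw":5},{"rx":0,"ry":0,"rz":0,"tx":0,"ty":0,"tz":1,"jaw":5},{"rx":0,"ry":0,"rz":0,"tx":0,"ty":0,"tz":0,"jaw":5}]'; python3 f.py
```

```text
time_s: 16.75
tool_pos: [0.5335, 0.2227, 0.1608]
tool_rot: [180.0, 0.0, 111.1]
force: [-0.0, 0.6, -0.8]
grip_width: 0.0155
t 17.15 F [0.04 0.04 1.06] sd 0.45 tq [ 0.004 -0.138  0.003] tcp [533.47 222.69 160.73] depth~ 46.9 drag 2.36 w 0.015303285148579874 [179.98   0.   111.09]
time_s: 17.4
tool_pos: [0.5333, 0.2227, 0.1585]
tool_rot: [180.0, 0.0, 111.1]
force: [-0.1, 0.5, 1.1]
grip_width: 0.0154
t 17.8 F [-0.    0.01  1.46] sd 0.43 tq [ 0.027 -0.142 -0.006] tcp [533.28 222.62 158.49] depth~ 49.1 drag 2.76 w 0.015962927298446002 [-180.      0.    111.09]
```

Drag has begun, at about 2.9 N now. I'll go another 3 mm.

```bash
python3 -m pendant '[{"rx":0,"ry":0,"rz":0,"tx":0,"ty":0,"tz":1,"jaw":5},{"rx":0,"ry":0,"rz":0,"tx":0,"ty":0,"tz":1,"jaw":5},{"rx":0,"ry":0,"rz":0,"tx":0,"ty":0,"tz":0,"jaw":5}]'; python3 f.py
python3 -m pendant '[{"rx":0,"ry":0,"rz":0,"tx":0,"ty":0,"tz":1,"jaw":5},{"rx":0,"ry":0,"rz":0,"tx":0,"ty":0,"tz":0,"jaw":5},{"rx":0,"ry":0,"rz":0,"tx":0,"ty":0,"tz":0,"jaw":5}]'; python3 f.py
```

```text
time_s: 18.05
tool_pos: [0.5334, 0.2227, 0.1565]
tool_rot: [180.0, 0.0, 111.1]
force: [0.2, -0.6, 3.2]
grip_width: 0.0156
t 18.45 F [0.14 0.41 2.48] sd 0.67 tq [ 0.039 -0.126 -0.043] tcp [533.33 222.63 156.54] depth~ 51.1 drag 3.78 w 0.015549472999003689 [180.     0.   111.09]
time_s: 18.7
tool_pos: [0.5333, 0.2226, 0.1556]
tool_rot: [180.0, 0.0, 111.1]
force: [0.2, 0.5, 3.5]
grip_width: 0.0156
t 19.1 F [0.01 0.37 3.79] sd 0.57 tq [ 0.015 -0.136  0.002] tcp [533.35 222.64 155.57] depth~ 52.0 drag 5.09 w 0.01603418856870682 [179.99   0.   111.09]
```

Drag is about 5 N, which is snug. One last settle and look before I hand it in.

```bash
python3 -m pendant '[{"rx":0,"ry":0,"rz":0,"tx":0,"ty":0,"tz":0,"jaw":5},{"rx":0,"ry":0,"rz":0,"tx":0,"ty":0,"tz":0,"jaw":5},{"rx":0,"ry":0,"rz":0,"tx":0,"ty":0,"tz":0,"jaw":5},{"rx":0,"ry":0,"rz":0,"tx":0,"ty":0,"tz":0,"jaw":5}]'; python3 f.py; python3 clamp.py 8 | tail -3
```

```text
time_s: 19.43
tool_pos: [0.5333, 0.2226, 0.1556]
tool_rot: [180.0, 0.0, 111.1]
force: [-0.5, 1.6, 4.3]
grip_width: 0.0159
t 19.8333 F [0.29 0.2  4.66] sd 0.34 tq [ 0.046 -0.146 -0.006] tcp [533.33 222.63 155.57] depth~ 52.0 drag 5.96 w 0.015716915890207128 [1.8000e+02 1.0000e-02 1.1109e+02]
side 0.005 0.03 1434 [533.9 220.2] [174.3 102.7] 19.8 0.0201
side 0.09 0.112 248 [533.2 221.5] [30.1 54.8] 24.8 0.1024
side 0.104 0.112 105 [533.  222.6] [30.8 51.1] 21.1 0.1079
```

View pics/side8.png

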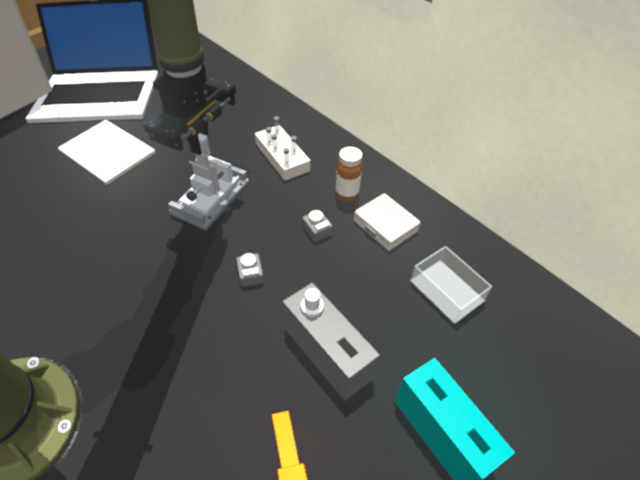

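View pics/wrist8.png

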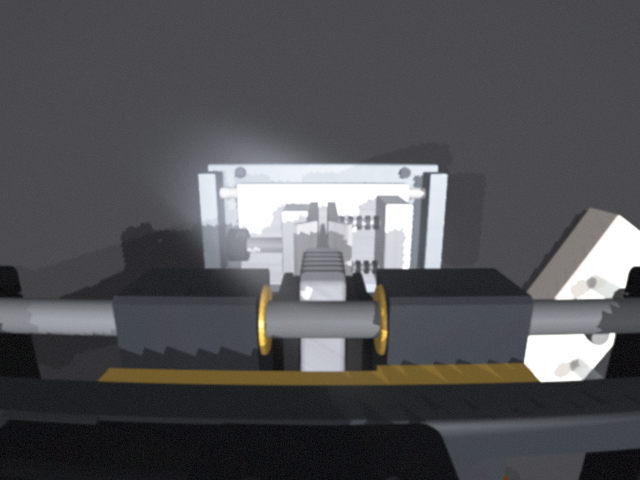

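The side view shows the gauge upright in the clamp at (205,175). The pin gauge at (312,300) and everything else are where they started. The wrist view shows the handle square in the gripper at (322,310). The drag is 5 to 6 N and steady, so I'm handing it in.

```bash
python3 -c "
from cell import env
print(env.sign_off()); o=env.get_obs(); print(o['time_s'],o['force'],o['grip_width'])"
```

```text
the job is handed in; nothing more can be done
None
the job is handed in; nothing more can be done
```

The feeler gauge is held upright between the clamp's jaws, about 52 mm below the gap mouth, with roughly 5–6 N of upward drag on it. I handed the job in at about 20 s, and no verdict was reported.

- **Moves:** I took the gauge with the rectangular handle from the stand's right slot, gripped at 30 N. I lifted it 155 mm so it cleared the pin gauge, centred it over the gap, and lowered it in small steps. Drag started at about 46 mm down, and I stopped once it was snug.
- **Last checks:** The tool was upright and square to the jaws to within about 0.5°. The grip opening was steady at 15.7 mm, and nothing else on the bench looked moved.
- **Uncertainties:**
    - The last two drag averages at the same pose were 5.1 N and 6.0 N, because the force reading is noisy. Both are well inside 1.2–11 N if the drag equals the squeeze.
    - Drag started 1–2 mm deeper than the stated 19–44 mm range, and the first step read higher than expected (about 2.4 N). My depth figure may therefore be off by a couple of mm.
    - The cameras disagreed by up to about 4 mm on positions. I went by the wrist camera, which showed the blade within about 0.5 mm of the gap's middle.

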